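# Move a glass gel cassette from the casting stand to the viewing stand

### The arm

A 6-joint arm with a two-finger parallel gripper is mounted at the origin on the work surface. World frame = base frame: x ahead of the robot, y to its left, z up, the work surface at z = 0. Lengths are in m, angles in degrees, forces in N, time in s.
With the tool pointing down it reaches from about 0.35 to 0.925 m from the base axis. Payload 6.4 kg.
Tool frame: the origin (TCP) lies where the fingers leave the gripper's body, on its centre line; the fingertips stand 73 mm ahead of it and the grasp point (between the pads) lies 54 mm ahead of it; z points along the fingers, y is the direction in which the jaws open and shut (so a half turn about z gives the same grasp; the last joint's range is limited). The gripper opens to 85 mm and grips with 20 to 120 N. Pads are 22 mm wide; open, the fingers measure 114 mm over their backs; the gripper's body (76 mm by 85 mm) begins 54 mm behind the grasp point. The pads swing forward as they close: fully open they stand 13 mm farther back than shut.
Start: joints at [-85.72, 14.043, 89.255, -0, 76.702, -9.975], TCP at [0.16, -0.63, 0.304] pointing down, gripper open.
Joint ranges: [-179.41, 179.41], [-58.25, 129.5], [7.25, 145.43], [-54.29, 234.29], [11.92, 165.04], [-157.13, 157.13]. Speed limits (degrees/s): [147.25, 147.25, 180, 180, 180, 180].

### API

Orientations are given as [roll, pitch, yaw] about the fixed x, y, z axes, in that order (R = Rz(yaw) Ry(pitch) Rx(roll)).
In Python, from workcell import r, imaging gives the robot as it stands.
- The arm moves only by the tool send_rows, never from a script. Its argument "moves" is text: rows parted by semicolons, each of 7 numbers parted by spaces: the shift along the world's x, y, z in cm, then the turn, a rotation vector about the world's x, y, z in rad, then the finger opening in cm, from 0 to 8.54. A call has 1 to 8 rows; each row shifts and turns the commanded pose from where the row before left it; what a row does not reach is not made up. A row lasts 1/8 s, in which the tool goes at most 62.5 mm and 10.7 degrees, less where a joint would pass 70% of its speed; a pose out of reach is approached as far as the arm can. A call with a gripper value outside its range is refused whole. The fingers move at their own pace and stop on an object; "squeeze" is the grip in N (left out, the last holds). Time passes only in rows, so rows that do not move let the fingers close. It gives the time, the measured TCP pose, the force and the opening at its end, in the units of the state.
- r.get_obs(): the state, without advancing time (a new reading comes with each control period).
- imaging.grab_frame(name): name is "side" or "top"; returns the picture (384x512x3 uint8, red, green, blue); there is no depth.
- imaging.camera_info(name): a dict with "vertical_fov" (degrees; the focal length in pixels is half the picture's height over the tangent of half this angle, whatever the lens; pixels are square), "cx", "cy" (the principal point, pixels), "R" (3x3) and "t" (3): a world point X has camera coordinates R X + t. Camera axes: x right, y down, z forward; pixel columns grow to the right and rows downward; lengths in m; the calibration is good to about 2 mm. A picture is of the moment at which its call begins. camera_info takes no time and is no camera call.
- r.finish_job(): hands the job in, once; it reports no verdict.
The state is a dict: "time_s": time; "joints": joint angles; "qvel": joint speeds; "joint_torque": joint torques, N m; "tcp_pos": TCP position; "ee_rot": TCP orientation; "wrist_force": force on the tool from outside, world axes, zero at the start; "ft_torque": the same for the moment, N m; "grip_width": finger opening in m.
Only numpy, scipy, OpenCV 4.12 (cv2) and the standard library are available. Lean on these libraries where they do the work, as an engineer would, in place of code of your own. Each camera call takes 0.05 s, during which the arm holds its last target. There are 200 camera calls.

### The job

Turn the red winged clamp on the casting stand a quarter turn counter-clockwise so that its wing no longer bars the glass cassette, and leave it open. Draw the cassette up along its leaning slots until it is clear, then set it gently, without dropping it, on the ledge of the viewing stand, centred on the light panel, square to it and leaning back flat against it, and let go. Do not force the glass against either stand, and leave everything else on the bench where it is.

Things in the scene. Friction and masses are not known exactly. Their poses are not given: they have to be found in the camera images.
- stand: casting stand, fixed: grey foot 140 x 220 x 12 mm with two white U-channels leaning 30 degrees from vertical, tops towards the stand's own -x (roughly towards the robot). Origin on the table, under the middle between the channels; z up, y along the cassette's width. The clamp's post, 20 mm square, stands outside the +y channel, 92 mm from the middle, ending 3 mm above the level of the cassette's top edge
- slot_floor (a point): middle of the slot floor, on which the cassette's bottom edge stands; at (30, 0, 30) mm in the stand's frame, with the stand's axes. The slots run up along (-0.5, 0, 0.866) and end 75 mm from the floor. Slots are 11 mm wide (8 mm glass) and cover 10 mm of each side edge, with 2 mm play at each side; over the 120 mm between the channels both faces of the cassette are free
- clamp (a joint): angle of the red winged clamp on the post, rad, about the leaning slot direction; positive is counter-clockwise seen from above; range -0.1 to 1.65. At 0 the wings lie along the cassette's width, one of them 5 mm above the last 18 mm of its top edge, barring it; at 1.57 they stand across and the way is free (open from 1.25). Starts at 0 to 0.3. Friction 0.06 N m, stays where left
- clamp_grip (a point): grip point of the clamp, on its axis, 12 mm below the top of the wings; its axes turn with the clamp: z along the turning axis (slot direction, upward), y along the wings, x across them. The wings are one straight red bar 80 mm long, 10 mm thick, 35 mm high; right below the bar is the post's top
- cassette: gel cassette: glass sandwich plate, 8 mm thick (x), 140 mm wide (y), 130 mm high (z), 0.22 to 0.43 kg, greenish glass with blue side strips and blue top strip. Origin: middle of its bottom edge; z points up along the plate to its top edge, x is the normal of its face. It starts in the stand's slots, leaning 30 degrees with its top towards the stand's -x
- cassette_top (a point): middle of the cassette's top edge, 130 mm above its bottom edge, same axes
- viewer: viewing stand, fixed: grey foot 140 x 170 x 12 mm and a black panel, 20 mm thick, leaning 30 degrees from vertical, top towards the viewer's own -x (roughly towards the robot). Its white lit face, 140 mm wide, 77 mm high along the lean, looks to +x and up; at its foot is a ledge at right angles to it, 156 mm long, 28 mm deep up to a lip. Origin on the table under the middle; z up, y along the ledge
- viewer_rest (a point): where the middle of the cassette's bottom edge (its origin) must come to rest: on the ledge, 4 mm (half the glass) in front of the lit face, at mid-length; at (30, 0, 30) mm in the viewer's frame, with the viewer's axes (z vertical). From here the lit face runs up along (-0.5, 0, 0.866) and its outward normal is (0.866, 0, 0.5) in those axes
- ledge_lip (a point): middle of the top of the ledge's outer lip, which is 6 mm thick and stands 10 mm above the ledge; its inner side is 28 mm from the lit face. Viewer's axes
- beaker: bystander: glass beaker, 60 mm across, 65 mm high, origin under its centre
- timer: bystander: white bench timer 60 x 75 x 25 mm, origin under its centre
- tipbox: bystander: blue pipette-tip box 85 x 120 x 45 mm, origin under its centre
- reagent: bystander: amber bottle, 60 mm across, 130 mm high, origin under its centre
- jar: bystander: white jar with red lid, 60 mm across, 65 mm high, origin under its centre
- spatula: bystander: steel double-ended lab spatula lying flat, 180 mm long, 16 mm wide, origin under its middle
- tuberack: bystander, fixed: white tube rack with red-capped tubes, 220 x 100 mm, 112 mm high, origin under its centre
Not all that is in view belongs to the job. Leave any pink look-alike of the viewer alone.

How it is judged (in metres and radians):
On the way, in this order (a step that is already met when the one before it is completed fails the run):
1. the winged clamp is turned open while the cassette is still down in its slots (value of joint clamp above 1.25 rad and distance of cassette from where it was at the start of the episode below 0.02 m), for 0.2 s.
2. the cassette is drawn up clear of the slots (z of cassette in the frame of stand above 0.095 m), for 0.1 s.
At the end, for the whole second after the job is handed in: Clamp open (1.25 rad or more); cassette released, at rest on the viewing stand's ledge: bottom middle within 16 mm of viewer_rest and 5 mm below to 8 mm above it, leaning 25 to 37 degrees against the panel, its width within 0.1 rad of the ledge's direction (value of joint clamp above 1.25 rad and distance between cassette and viewer_rest below 0.016 m and z of cassette in the frame of viewer_rest between -0.005 and 0.008 m and angle between cassette's own z axis and vertical between 0.44 and 0.65 rad and x of cassette_top in the frame of viewer below 0 m and angle between the y axis of cassette and the y axis of viewer, either way round below 0.1 rad and contact force between cassette and viewer above 0.5 N and linear speed of cassette below 0.02 m/s and angular speed of cassette below 0.1 rad/s); the robot touches nothing.
It fails at once if the cassette is forced against the casting stand or its clamp (over 40 N) (contact force between cassette and stand above 40 N).
It fails at once if the cassette is dropped on or pushed hard against the viewing stand (over 80 N) (contact force between cassette and viewer above 80 N).
It fails at once if a bystander is moved by more than 20 mm (distance of any of beaker, timer, tipbox, reagent, jar, spatula from where it was at the start of the episode above 0.02 m).
It fails at once if the cassette is dropped: it moves faster than 0.3 m/s while no finger holds it (contact force between the fingers and cassette below 0.5 N and linear speed of cassette above 0.3 m/s).
It also fails if it takes over 58 s, if anything falls off the work surface, if the arm or the gripper's body presses on something with over 40 N, if the wrist force passes 120 N, or if a joint passes its speed limit or range.

## Working session

There is one attempt and no reset: what is moved stays moved. The work goes in short steps, Python scripts to look and compute and a tool call to move; the robot and the scene stay as the last step left them, time stands still between calls to the robot, and variables do not carry over. Pictures are saved under pics/ and viewed, about 8 in all and at most 12, crops included, and the job is handed in when it is done.

Besides the shell and the picture viewer there is one more tool, called after "Call:" as name(argument=value, ...) on one line, values as JSON. send_rows: Moves the arm, as the interface text tells. Its arguments: {"type":"object","properties":{"moves":{"type":"string"},"squeeze":{"type":"number"}},"required":["moves"]}

```bash
mkdir -p pics; ls; python3 - <<'E'
from workcell import r, imaging
import cv2
for n in ("side","top"):
    im=imaging.grab_frame(n); i=imaging.camera_info(n); print(n,i)
    cv2.imwrite(f"pics/{n}0.png",im[:,:,::-1]); cv2.imwrite(f"pics/{n}0b.png",cv2.resize(im,(800,600),interpolation=cv2.INTER_CUBIC)[:,:,::-1])
print(r.get_obs())
E
```

```text
pics
side {'vertical_fov': 42.44015746874595, 'cx': 253.0413399344474, 'cy': 188.73617067146654, 'R': array([[-0.86968089, -0.4932435 ,  0.01913122],
       [-0.32124575,  0.53613928, -0.78061248],
       [ 0.37477503, -0.68502957, -0.62472247]]), 't': array([0.44637119, 0.25216783, 1.60244815])}
top {'vertical_fov': 43.54298076358215, 'cx': 242.32675772365002, 'cy': 188.13229168610246, 'R': array([[ 0.02510864, -0.99961493,  0.01181337],
       [-0.99442598, -0.02618531, -0.10213375],
       [ 0.10240375, -0.00918308, -0.99470053]]), 't': array([-0.02139139,  0.52789921,  1.38202662])}
{'time_s': 0.1, 'joints': array([-8.57220417e+01,  1.40808041e+01,  8.93197542e+01, -9.59159858e-05,
        7.67020835e+01, -9.97719214e+00]), 'qvel': array([-0.09739828, -0.10706902, -0.20852443,  0.08079675,  0.01223959,
        0.07379907]), 'joint_torque': array([-3.39271228e-04, -4.30671394e+01, -3.27129185e+01, -9.42860629e-05,
        2.84200869e-03, -3.19271516e-07]), 'tcp_pos': array([ 0.16001038, -0.62959727,  0.30286559]), 'ee_rot': array([-1.79898894e+02, -1.76914166e-02,  1.42551570e+01]), 'wrist_force': array([-0.13399062, -0.01352908,  0.35950619]), 'ft_torque': array([-0.02601523,  0.01391025, -0.01547356]), 'grip_width': 0.08528825862394922}
```

View pics/side0b.png

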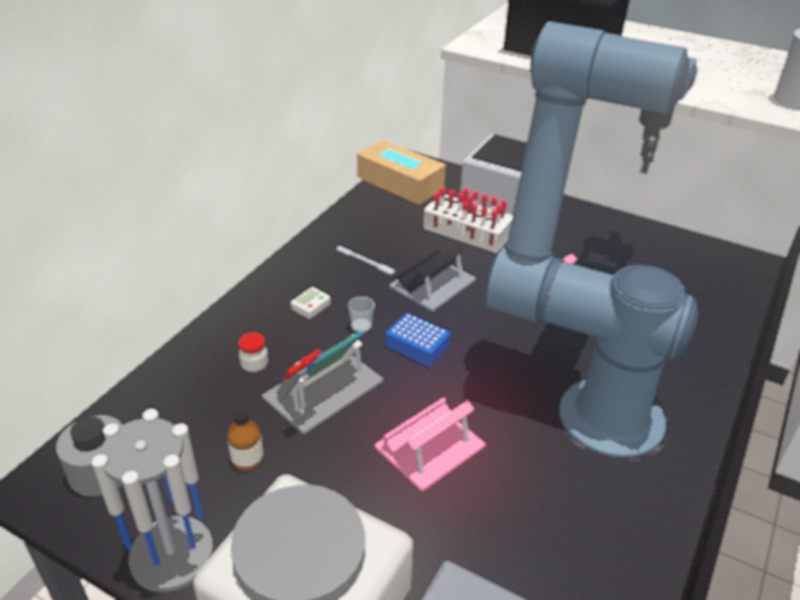

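View pics/top0b.png

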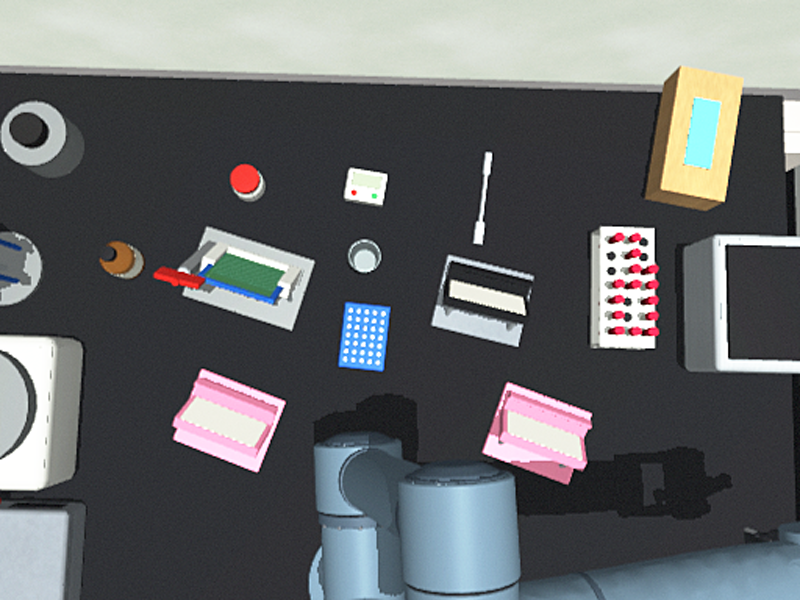

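The top view shows the casting stand at about (250,278) with the red clamp at (180,277), the real viewer at (485,300), and two pink look-alikes. I'll enlarge the stand and the viewer.

```bash
python3 - <<'E'
import cv2, numpy as np
t=cv2.imread("pics/top0.png"); s=cv2.imread("pics/side0.png")
def crop(im,x0,y0,w,h,k):
    c=cv2.resize(im[y0:y0+h,x0:x0+w],None,fx=k,fy=k,interpolation=cv2.INTER_CUBIC)
    for x in range(x0-x0%10+10,x0+w,10):
        cv2.line(c,((x-x0)*k,0),((x-x0)*k,6),(0,255,255),1); cv2.putText(c,str(x),((x-x0)*k,16),0,.35,(0,255,255),1)
    for y in range(y0-y0%10+10,y0+h,10):
        cv2.line(c,(0,(y-y0)*k),(6,(y-y0)*k),(0,255,255),1); cv2.putText(c,str(y),(8,(y-y0)*k+4),0,.35,(0,255,255),1)
    return c
cv2.imwrite("pics/c1.png",crop(t,92,138,114,80,7))
cv2.imwrite("pics/c2.png",np.vstack([crop(t,265,155,90,74,4)[:, :360],crop(s,240,150,75,55,6)[:, :360][:300]][:1]+[crop(s,240,150,60,50,6)]) if 0 else np.hstack([cv2.copyMakeBorder(crop(t,270,158,80,68,5),0,0,0,0,0),cv2.resize(crop(s,244,152,66,56,6),(400,340))]))
cv2.imwrite("pics/c3.png",crop(s,160,205,95,75,8))
E
```

```text
(no output)
```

View pics/c1.png

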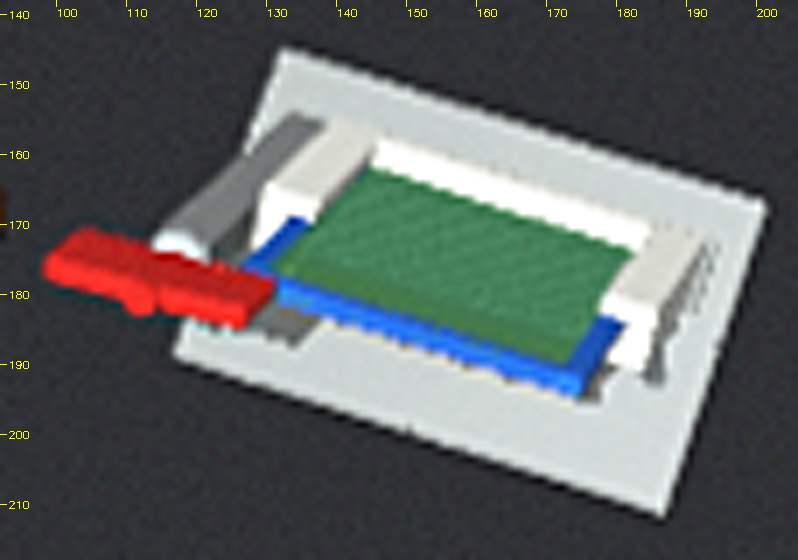

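View pics/c2.png

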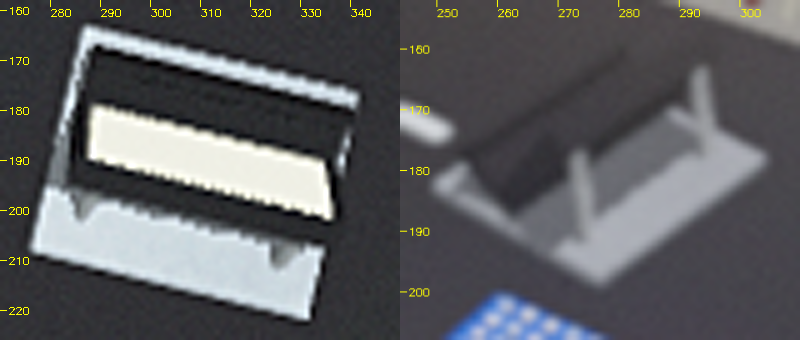

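View pics/c3.png

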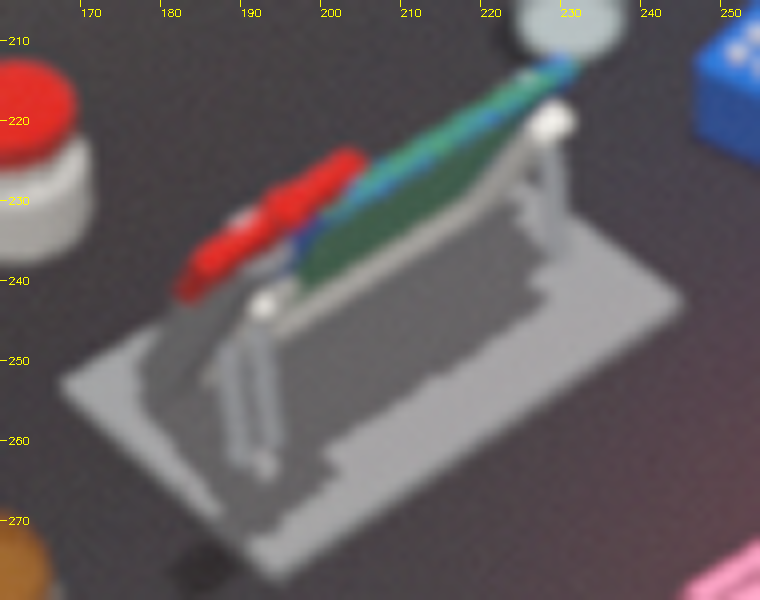

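The stand crop shows the foot, the blue top edge with its -y end at about (175,194), and the red bar from (98,176) to (131,180). The viewer crop shows its foot, and the panel's upper back edge runs from about (280,195) to (335,207). Next I'll fit the poses.

```bash
cat > h.py <<'E'
import numpy as np, cv2
from workcell import r, imaging
from scipy.optimize import least_squares
from scipy.spatial.transform import Rotation as Ro
C={n:imaging.camera_info(n) for n in("side","top")}
def proj(n,X):
    c=C[n]; p=np.atleast_2d(X)@np.asarray(c["R"]).T+c["t"]; f=192/np.tan(np.radians(c["vertical_fov"]/2))
    return np.c_[c["cx"]+f*p[:,0]/p[:,2],c["cy"]+f*p[:,1]/p[:,2]]
def W(p,X):  # p=x,y,yaw
    X=np.atleast_2d(X); c,s=np.cos(p[2]),np.sin(p[2])
    return np.c_[p[0]+c*X[:,0]-s*X[:,1],p[1]+s*X[:,0]+c*X[:,1],X[:,2]]
def slot(s,n,y): return [.03-.5*s+.866*n,y,.03+.866*s+.5*n]
E
cat > fit.py <<'E'
from h import *
def fit(name,hx,hy,foot,pts,x0):
    # foot: (cam,sx,sy,u,v); pts: (cam,X,u,v)
    def res(p,full=False):
        o=[]
        for c,sx,sy,u,v in foot: o.append(proj(c,W(p,[p[3]+sx*hx,sy*hy,.012]))[0]-[u,v])
        for c,X,u,v in pts: o.append(proj(c,W(p,X))[0]-[u,v])
        return np.array(o) if full else np.ravel(o)
    s=least_squares(res,x0,loss='soft_l1'); print(name,np.round(s.x,4),'deg',np.degrees(s.x[2])); print(np.round(res(s.x,True),1).tolist()); return s.x
S=fit('stand',.07,.11,[('top',1,1,132.3,144.9),('top',1,-1,201.6,167.3),('top',-1,-1,187,211.9),('top',-1,1,117,188.7),
 ('side',-1,-1,245.4,242.5),('side',-1,1,194.4,277.25),('side',1,1,167.5,252.75)],
 [('top',slot(.13,-.004,-.07),175.3,194.4),('side',slot(.13,0,-.07),231.6,212.5)],[.55,.2,-.2,0])
V=fit('viewer',.07,.085,[('top',1,1,287,163),('top',1,-1,342,177),('top',-1,-1,332,222),('top',-1,1,276,208),
 ('side',1,-1,304.2,178),('side',-1,-1,304.2,178),('side',-1,1,277,199),('side',1,1,249.5,182.5)][:4]+[('side',-1,-1,304.2,178),('side',-1,1,277,199),('side',1,1,249.5,182.5)],
 [('top',slot(.077,-.024,.07),280,195.2),('top',slot(.077,-.024,-.07),335,207)],[.5,-.2,-.2,0])
np.save('SV.npy',[S,V])
for a in(0,.1,.2,.3):
    # bar corners: s 135..170
    out=[]
    for l in(-.04,.04):
        for w in(-.005,.005):
            # y_bar=(−sin a along n..)
            n=-np.sin(a)*l+np.cos(a)*w; y=.092+np.cos(a)*l+np.sin(a)*w
            out.append(np.round(np.r_[proj('top',W(S,slot(.17,n,y)))[0],proj('side',W(S,slot(.17,n,y)))[0]],1).tolist())
    print(a,out)
t=cv2.imread("pics/top0.png")
E
python3 fit.py
```

```text
stand [ 0.5515  0.2384 -0.2851  0.0015] deg -16.333687516395802
[[-0.2, -0.1], [0.6, -0.1], [0.3, 0.2], [-0.4, 0.6], [0.5, -0.7], [0.2, -1.3], [0.1, -0.6], [-3.5, -0.1], [-1.6, 0.7]]
viewer [ 0.5192 -0.205  -0.2168  0.003 ] deg -12.422994489993892
[[-0.5, -0.1], [-0.0, -0.4], [-0.4, 0.3], [-0.4, 0.5], [0.4, -0.4], [-0.1, -1.3], [-0.3, -0.6], [6.0, -0.0], [-0.5, 0.1]]
0 [[123.3, 186.5, 204.9, 227.5], [123.9, 183.2, 203.0, 224.9], [94.3, 177.2, 183.6, 240.5], [94.9, 173.8, 181.6, 237.7]]
0.1 [[123.6, 185.2, 204.2, 226.4], [123.9, 181.7, 202.0, 223.9], [94.4, 178.6, 184.6, 241.4], [94.6, 175.2, 182.3, 238.8]]
0.2 [[123.9, 183.8, 203.4, 225.3], [123.8, 180.3, 201.0, 223.0], [94.6, 180.0, 185.6, 242.3], [94.4, 176.5, 183.2, 239.9]]
0.3 [[123.9, 182.4, 202.5, 224.4], [123.5, 178.9, 199.9, 222.3], [94.9, 181.5, 186.8, 243.1], [94.3, 177.9, 184.1, 241.0]]
```

```bash
python3 - <<'E'
s=open('fit.py').read()
s=s.replace("[p[3]+sx*hx,sy*hy,.012]","[p[3]+sx*hx,p[4]+sy*hy,.012]").replace("[.55,.2,-.2,0])","[.55,.2,-.2,0,.01])").replace("[.5,-.2,-.2,0])","[.5,-.2,-.2,0,0])")
s=s.replace("[('top',slot(.13,-.004,-.07)","[('top',slot(.13,.004,-.07),173.6,191.1),('top',slot(.13,-.004,-.07)")
s=s.replace("('top',slot(.077,-.024,.07),280,195.2),","('top',slot(0.077,-.024,.07),286,197),")
s+='''
def seg(im,cam,pts,x0,y0,k,col=(0,255,255)):
    q=((proj(cam,pts)-[x0,y0]+.5)*k).astype(int); cv2.polylines(im,[q],True,col,1)
def box(P,s0,s1,n0,n1,y0,y1): return [W(P,[slot(s,n,y) for s,n,y in f]) for f in ([(s1,n0,y0),(s1,n1,y0),(s1,n1,y1),(s1,n0,y1)],[(s0,n1,y0),(s1,n1,y0),(s1,n1,y1),(s0,n1,y1)])]
ims=[]
for cam,P,x0,y0,w,h,k,kind in(('top',S,92,138,114,80,7,0),('top',V,265,158,85,66,5,1),('side',V,244,152,66,66,5,1)):
    im=cv2.resize(cv2.imread(f"pics/{cam}0.png")[y0:y0+h,x0:x0+w],None,fx=k,fy=k,interpolation=cv2.INTER_CUBIC)
    if kind==1: im=cv2.convertScaleAbs(im,alpha=1.6,beta=20)
    B=box(P,0,.13,-.004,.004,-.07,.07) if kind==0 else box(P,0,.077,-.024,-.004,-.07,.07)+box(P,0,.01,.024,.030,-.078,.078)
    for b in B: seg(im,cam,b,x0,y0,k)
    hy=.11 if kind==0 else .085
    seg(im,cam,W(P,[[P[3]+a*.07,P[4]+b*hy,.012] for a,b in((1,1),(1,-1),(-1,-1),(-1,1))]),x0,y0,k,(255,0,255))
    if kind==0:
        for a in(0,.15,.3):
            seg(im,cam,W(P,[slot(.17,-np.sin(a)*l+np.cos(a)*q,.092+np.cos(a)*l+np.sin(a)*q) for l,q in((-.04,-.005),(-.04,.005),(.04,.005),(.04,-.005))]),x0,y0,k,(0,255-800*a,0))
    ims.append(im)
cv2.imwrite('pics/o1.png',ims[0]); h=max(ims[1].shape[0],ims[2].shape[0]); cv2.imwrite('pics/o2.png',np.hstack([cv2.copyMakeBorder(i,0,h-i.shape[0],0,4,0) for i in ims[1:]]))
'''
open('fit.py','w').write(s)
E
python3 fit.py
```

```text
stand [ 0.5517  0.2321 -0.2865 -0.0008  0.0072] deg -16.416719390400278
[[-0.5, -0.2], [0.3, -0.0], [-0.1, 0.2], [-0.8, 0.5], [0.3, -0.5], [-0.1, -1.1], [-0.1, -0.4], [1.2, 0.7], [-1.1, -0.1], [-0.6, -0.4]]
viewer [ 0.5169 -0.2057 -0.2121  0.0052  0.0008] deg -12.15389006563668
[[-0.5, 0.0], [0.0, -0.6], [-0.1, 0.2], [-0.2, 0.6], [0.4, -0.5], [0.1, -1.3], [-0.2, -0.6], [0.2, -0.9], [-0.2, 0.9]]
0 [[125.7, 186.5, 206.0, 226.3], [126.3, 183.1, 204.1, 223.6], [96.8, 177.1, 184.8, 239.1], [97.3, 173.7, 182.8, 236.3]]
0.1 [[126.1, 185.1, 205.3, 225.1], [126.3, 181.7, 203.1, 222.6], [96.8, 178.5, 185.7, 240.1], [97.0, 175.1, 183.5, 237.5]]
0.2 [[126.3, 183.8, 204.5, 224.1], [126.2, 180.3, 202.1, 221.8], [97.0, 179.9, 186.8, 241.0], [96.8, 176.4, 184.3, 238.6]]
0.3 [[126.4, 182.4, 203.6, 223.1], [125.9, 178.8, 201.0, 221.0], [97.3, 181.4, 187.9, 241.8], [96.8, 177.8, 185.2, 239.6]]
```

View pics/o1.png

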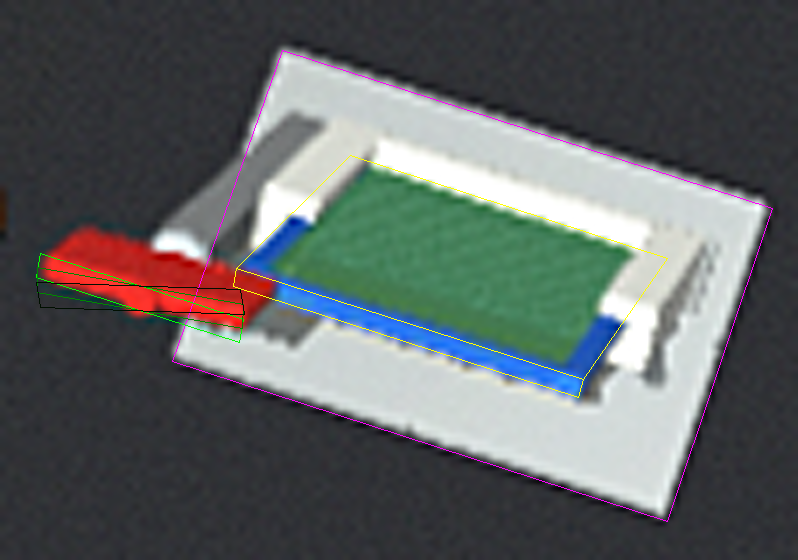

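View pics/o2.png

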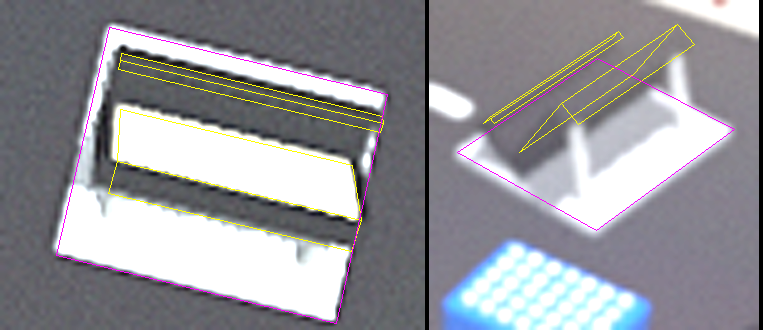

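The overlays fit: the white face and the cassette edges line up within about 1 px, and the clamp is at roughly 0.1 rad. Next I'll write a planner that gives TCP targets as shifts and turns from the present pose.

```bash
cat > plan.py <<'E'
import sys
from h import *
S,V=np.load('SV.npy')
def target(P,s,n,y,a,dn=0,back=.054):
    """grasp point at slot coords (s,n,y), jaws along clamp x at angle a -> TCP pos, R"""
    Rz=Ro.from_euler('z',P[2]).as_matrix()
    x=np.array([.866,0,.5]);yv=np.array([0,1,0]);u=np.array([-.5,0,.866])
    yt=np.cos(a)*x+np.sin(a)*yv; zt=-u; R=Rz@np.c_[np.cross(yt,zt),yt,zt]
    return W(P,slot(s+back,n,y))[0],R
def go(P,s,n,y,a):
    o=r.get_obs(); p,R=target(P,s,n,y,a)
    Rc=Ro.from_euler('xyz',o['ee_rot'],degrees=True).as_matrix()
    print('t',round(o['time_s'],2),'tcp',np.round(o['tcp_pos'],4),'tgt',np.round(p,4),'grip',round(o['grip_width'],4),'F',np.round(o['wrist_force'],1),'j',np.round(o['joints']))
    print('shift cm',np.round((p-o['tcp_pos'])*100,2),'rotvec',np.round(Ro.from_matrix(R@Rc.T).as_rotvec(),3))
if __name__=='__main__':
    go({'S':S,'V':V}[sys.argv[1]],*map(float,sys.argv[2:6]))
    u=W([0,0,S[2]],[-.5,0,.866])[0]; print('uS',np.round(u,3),'nS',np.round(W([0,0,S[2]],[.866,0,.5])[0],3),'uV',np.round(W([0,0,V[2]],[-.5,0,.866])[0],3),'nV',np.round(W([0,0,V[2]],[.866,0,.5])[0],3))
E
python3 plan.py S .218 0 .092 .11
python3 plan.py S .158 0 .092 .11 | head -1
```

```text
t 0.1 tcp [ 0.16   -0.6296  0.3029] tgt [0.476  0.3503 0.2656] grip 0.0853 F [-0.1 -0.   0.4] j [-86.  14.  89.  -0.  77. -10.]
shift cm [31.6  97.99 -3.73] rotvec [-0.42  -0.362  1.118]
uS [-0.48   0.141  0.866] nS [ 0.831 -0.245  0.5  ] uV [-0.489  0.105  0.866] nV [ 0.847 -0.182  0.5  ]
t 0.1 tcp [ 0.16   -0.6296  0.3029] tgt [0.5048 0.3418 0.2136] grip 0.0853 F [-0.1 -0.   0.4] j [-86.  14.  89.  -0.  77. -10.]
```

Call:
send_rows(moves="3.5 3.5 1 -0.026 -0.023 0.07 8.5; 4 4 1 -0.026 -0.023 0.07 8.5; 4 4 1 -0.026 -0.023 0.07 8.5; 4 4 1 -0.026 -0.023 0.07 8.5; 4 4 0.5 -0.026 -0.023 0.07 8.5; 4 4 0 -0.026 -0.023 0.07 8.5; 4 4 0 -0.026 -0.023 0.07 8.5; 3.5 4.5 0 -0.026 -0.023 0.07 8.5", squeeze=20)

```text
time_s: 1.1
tcp_pos: [0.471, -0.3084, 0.3485]
ee_rot: [164.5, -3.0, 47.1]
wrist_force: [-1.0, -0.3, -0.7]
grip_width: 0.0849
```

Call:
send_rows(moves="0 5.5 0 -0.026 -0.023 0.07 8.5; 0 6 0 -0.026 -0.023 0.07 8.5; 0 6 0 -0.026 -0.023 0.07 8.5; 0 6 0 -0.026 -0.023 0.07 8.5; 0 6 0 -0.026 -0.023 0.07 8.5; 0 6 0 -0.026 -0.023 0.07 8.5; 0 6 0 -0.026 -0.023 0.07 8.5; 0 6 0 -0.026 -0.023 0.07 8.5")

```text
time_s: 2.1
tcp_pos: [0.4694, 0.167, 0.3488]
ee_rot: [149.9, 2.9, 79.4]
wrist_force: [1.4, -0.4, 0.6]
grip_width: 0.0849
```

```bash
python3 plan.py S .218 0 .092 .11
```

```text
t 2.1 tcp [0.4694 0.167  0.3488] tgt [0.476  0.3503 0.2656] grip 0.0849 F [ 1.4 -0.4  0.6] j [ 11. -19. 119. -16.  54.  28.]
shift cm [ 0.66 18.33 -8.33] rotvec [-0.004  0.005 -0.006]
uS [-0.48   0.141  0.866] nS [ 0.831 -0.245  0.5  ] uV [-0.489  0.105  0.866] nV [ 0.847 -0.182  0.5  ]
```

Call:
send_rows(moves="0 4 0 0 0 0 6; 0.2 5 -0.3 0 0 0 6; 0.2 5 -2 0 0 0 6; 0.2 3 -3 0 0 0 6; 0 1.3 -3 0 0 0 6; 0 0 0 0 0 0 6; 0 0 0 0 0 0 6")

```text
time_s: 2.98
tcp_pos: [0.4764, 0.3477, 0.267]
ee_rot: [149.9, 2.8, 79.2]
wrist_force: [-0.5, 0.2, -0.5]
grip_width: 0.0598
```

```bash
python3 plan.py S .158 0 .092 .11; python3 - <<'E'
from workcell import imaging
import cv2
a=imaging.grab_frame("top")[120:220,70:204]; b=imaging.grab_frame("side")[190:280,150:270]
import numpy as np
cv2.imwrite("pics/p1.png",np.vstack([cv2.resize(a,(400,299),interpolation=2),cv2.resize(b,(400,300),interpolation=2)])[:,:,::-1])
E
```

```text
t 2.98 tcp [0.4764 0.3477 0.267 ] tgt [0.5048 0.3418 0.2136] grip 0.0598 F [-0.5  0.2 -0.5] j [ 32.   3. 109. -28.  51.  56.]
shift cm [ 2.83 -0.59 -5.34] rotvec [-0.005  0.005 -0.004]
uS [-0.48   0.141  0.866] nS [ 0.831 -0.245  0.5  ] uV [-0.489  0.105  0.866] nV [ 0.847 -0.182  0.5  ]
```

View pics/p1.png

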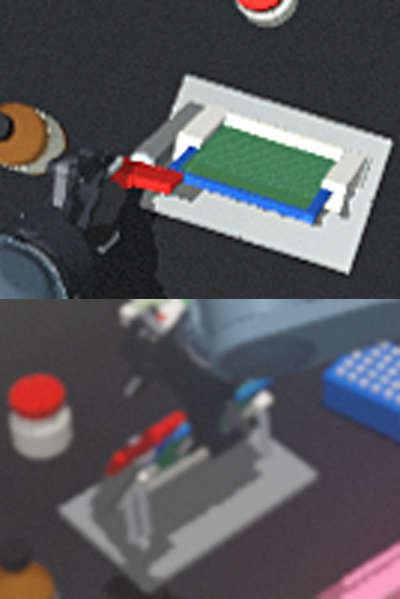

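```bash
python3 - <<'E'
from h import *
o=r.get_obs(); R=Ro.from_euler('xyz',o['ee_rot'],degrees=True).as_matrix(); p=o['tcp_pos']
for nm,l in(('tcp',[0,0,0]),('grasp',[0,0,.054]),('tip+',[0,.03,.068]),('tip-',[0,-.03,.068]),('tip+out',[0,.045,.068]),('tip-out',[0,-.045,.068])):
    X=p+R@l; a=(proj('top',X)[0]-[70,120])*2.985; b=(proj('side',X)[0]-[150,190])*3.333+[0,299]; print(nm,np.round(X,3),np.round(a),np.round(b))
S,V=np.load('SV.npy')
X=W(S,slot(.17,0,.092)); print((proj('top',X)[0]-[70,120])*2.985,(proj('side',X)[0]-[150,190])*3.333+[0,299])
E
```

```text
tcp [0.477 0.348 0.268] [ 77. 225.] [182. 386.]
grasp [0.503 0.34  0.221] [104. 199.] [164. 411.]
tip+ [0.535 0.334 0.224] [112. 160.] [137. 392.]
tip- [0.484 0.343 0.194] [108. 224.] [182. 444.]
tip+out [0.548 0.332 0.232] [113. 144.] [125. 379.]
tip-out [0.471 0.345 0.187] [107. 239.] [193. 456.]
[123.92740231 179.39249417] [148.56340568 436.37244679]
```

Call:
send_rows(moves="0.7 -0.2 -1.3 0 0 0 6; 0.7 -0.2 -1.3 0 0 0 6; 0.7 -0.2 -1.3 0 0 0 6; 0.7 -0.1 -1.3 0 0 0 6; 0 0 0 0 0 0 6")

```text
time_s: 3.7
tcp_pos: [0.504, 0.3404, 0.2119]
ee_rot: [150.1, 2.9, 79.2]
wrist_force: [-0.0, -0.4, 0.3]
grip_width: 0.0605
```

Call:
send_rows(moves="0 0 0 0 0 0 3; 0 0 0 0 0 0 2; 0 0 0 0 0 0 1; 0 0 0 0 0 0 0.5; 0 0 0 0 0 0 0.5; 0 0 0 0 0 0 0.5", squeeze=20)

```text
time_s: 4.45
tcp_pos: [0.5042, 0.3413, 0.2146]
ee_rot: [149.9, 2.8, 79.3]
wrist_force: [-3.2, -0.4, 5.5]
grip_width: 0.0096
```

```bash
python3 plan.py S .158 0 .092 .11|head -2; python3 - <<'E'
from workcell import imaging
import cv2
a=imaging.grab_frame("top")[120:220,70:204]; b=imaging.grab_frame("side")[190:280,150:270]
import numpy as np
cv2.imwrite("pics/p2.png",np.hstack([cv2.resize(a,(400,299),interpolation=2),cv2.resize(b,(400,299),interpolation=2)])[:,:,::-1])
E
```

```text
t 4.45 tcp [0.5042 0.3413 0.2146] tgt [0.5048 0.3418 0.2136] grip 0.0096 F [-3.2 -0.4  5.5] j [ 30.   9. 108. -30.  45.  58.]
shift cm [ 0.06  0.06 -0.1 ] rotvec [-0.005  0.005 -0.004]
```

Call:
send_rows(moves="0 0 0 -0.048 0.014 0.087 0.5; 0 0 0 -0.082 0.024 0.147 0.5; 0 0 0 -0.082 0.024 0.147 0.5; 0 0 0 -0.082 0.024 0.147 0.5; 0 0 0 -0.082 0.024 0.147 0.5; 0 0 0 -0.082 0.024 0.147 0.5; 0 0 0 -0.082 0.024 0.147 0.5; 0 0 0 -0.082 0.024 0.147 0.5")

```text
time_s: 5.55
tcp_pos: [0.5031, 0.3406, 0.214]
ee_rot: [174.7, 29.3, 152.8]
wrist_force: [-11.1, -3.1, 8.3]
grip_width: 0.0097
```

Call:
send_rows(moves="0 0 0 -0.048 0.014 0.087 0.5; 0 0 0 -0.019 0.006 0.035 0.5; 0 0 0 0 0 0 0.5; 0 0 0 0 0 0 0.5")

```text
time_s: 6.05
tcp_pos: [0.503, 0.3404, 0.214]
ee_rot: [179.2, 29.7, 161.7]
wrist_force: [-11.2, -3.7, 10.2]
grip_width: 0.0097
```

```bash
python3 plan.py S .158 0 .092 1.5|head -2; python3 - <<'E'
from workcell import imaging
import cv2
a=imaging.grab_frame("top")[120:220,70:204]; b=imaging.grab_frame("side")[190:280,150:270]
import numpy as np
cv2.imwrite("pics/p3.png",np.hstack([cv2.resize(a,(400,299),interpolation=2),cv2.resize(b,(400,299),interpolation=2)])[:,:,::-1])
E
```

```text
t 6.05 tcp [0.503  0.3404 0.214 ] tgt [0.5048 0.3418 0.2136] grip 0.0097 F [-11.2  -3.7  10.2] j [ 30.   9. 108. -30.  46. -24.]
shift cm [ 0.18  0.14 -0.04] rotvec [ 0.02  -0.012 -0.036]
```

View pics/p3.png

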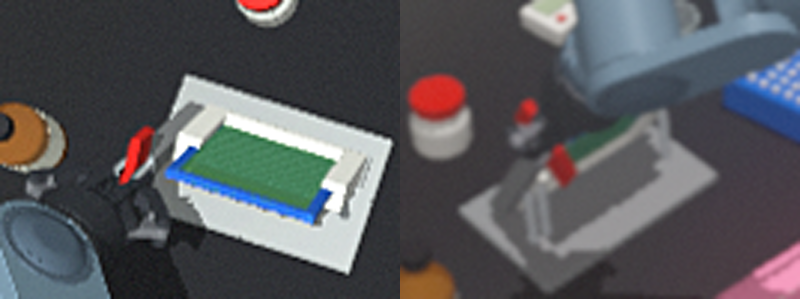

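The clamp now stands across (red bar at (140,155) in the left panel), and the whole blue top edge of the cassette shows free. Next I'll release it and retreat along the axis.

Call:
send_rows(moves="0 0 0 0 0 0 2; 0 0 0 0 0 0 4; 0 0 0 0 0 0 4; -0.5 0.1 0.9 0 0 0 4; -0.8 0.3 1.5 0 0 0 4; -1.0 0.3 1.8 0 0 0 4; -1.0 0.3 1.8 0 0 0 4; 0 0 0 0 0 0 5")

```text
time_s: 7.15
tcp_pos: [0.4711, 0.352, 0.2769]
ee_rot: [178.7, 29.9, 161.6]
wrist_force: [1.3, 0.4, 0.4]
grip_width: 0.0497
```

```bash
python3 plan.py S .18 0 0 0; python3 plan.py S .11 0 0 0|head -1
```

```text
t 7.15 tcp [0.4711 0.352  0.2769] tgt [0.4682 0.2567 0.2326] grip 0.0497 F [1.3 0.4 0.4] j [ 32.   2. 108. -28.  52. -26.]
shift cm [-0.28 -9.53 -4.43] rotvec [ 0.736 -0.213 -1.337]
uS [-0.48   0.141  0.866] nS [ 0.831 -0.245  0.5  ] uV [-0.489  0.105  0.866] nV [ 0.847 -0.182  0.5  ]
t 7.15 tcp [0.4711 0.352  0.2769] tgt [0.5018 0.2468 0.172 ] grip 0.0497 F [1.3 0.4 0.4] j [ 32.   2. 108. -28.  52. -26.]
```

Call:
send_rows(moves="0 -1 0 0.06 -0.017 -0.109 5; 0 -1.5 0 0.082 -0.024 -0.149 5; 0 -1.5 0 0.082 -0.024 -0.149 5; 0 -1.5 0 0.082 -0.024 -0.149 5; 0 -1.5 0 0.082 -0.024 -0.149 5; 0 -1.5 0 0.082 -0.024 -0.149 5; 0 -1 -1 0.082 -0.024 -0.149 5; 0 0 -1.5 0.082 -0.024 -0.149 5")

```text
time_s: 8.15
tcp_pos: [0.4712, 0.2553, 0.2487]
ee_rot: [150.6, 5.8, 84.0]
wrist_force: [-0.5, -0.1, 1.2]
grip_width: 0.0499
```

Call:
send_rows(moves="-0.1 0 -1.2 0.082 -0.024 -0.149 5; -0.1 0 -0.7 0.02 -0.005 -0.036 5; 0 0 0 0 0 0 5; 0 0 0 0 0 0 5")

```text
time_s: 8.65
tcp_pos: [0.4692, 0.256, 0.2301]
ee_rot: [150.1, -0.1, 73.7]
wrist_force: [0.9, 0.2, -0.1]
grip_width: 0.0497
```

```bash
python3 plan.py S .11 0 0 0|head -2; python3 - <<'E'
from workcell import imaging
import cv2
t=imaging.grab_frame("top"); cv2.imwrite("pics/top4.png",t[:,:,::-1])
a=t[120:220,80:204]; b=imaging.grab_frame("side")[190:280,150:270]
import numpy as np
cv2.imwrite("pics/p4.png",np.hstack([cv2.resize(a,(400,323),interpolation=2),cv2.resize(b,(400,323),interpolation=2)])[:,:,::-1])
E
```

```text
t 8.65 tcp [0.4692 0.256  0.2301] tgt [0.5018 0.2468 0.172 ] grip 0.0497 F [ 0.9  0.2 -0.1] j [ 23.  -3. 119. -27.  44.  55.]
shift cm [ 3.26 -0.92 -5.81] rotvec [-0.002 -0.002 -0.002]
```

View pics/p4.png

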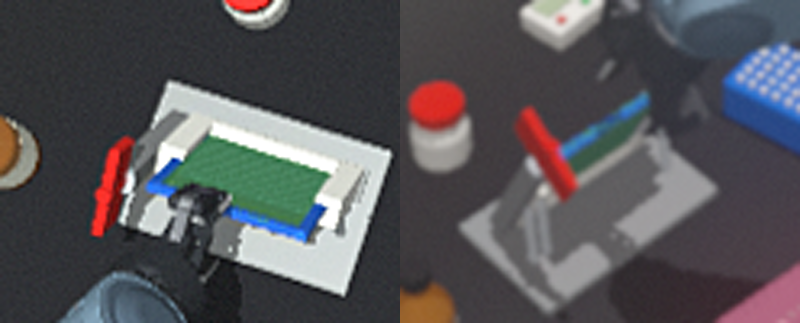

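The clamp is fully across and clear, and the fingers straddle the top edge near its middle. Next I'll lower onto the cassette.

Call:
send_rows(moves="0.6 -0.2 -1.1 0 0 0 5; 0.7 -0.2 -1.2 0 0 0 5; 0.7 -0.2 -1.2 0 0 0 5; 0.7 -0.2 -1.2 0 0 0 5; 0.5 -0.1 -0.9 0 0 0 5; 0 0 -0.1 0 0 0 5; 0 0 0 0 0 0 5")

```text
time_s: 9.62
tcp_pos: [0.5011, 0.2471, 0.173]
ee_rot: [150.1, -0.1, 73.7]
wrist_force: [-0.2, 0.0, 0.4]
grip_width: 0.0499
```

```bash
python3 plan.py S .11 0 0 0|head -2
```

```text
t 9.62 tcp [0.5011 0.2471 0.173 ] tgt [0.5018 0.2468 0.172 ] grip 0.0499 F [-0.2  0.   0.4] j [ 20.   5. 117. -30.  36.  57.]
shift cm [ 0.07 -0.03 -0.1 ] rotvec [-0.003 -0.002 -0.002]
```

Call:
send_rows(moves="0 0 0 0 0 0 3; 0 0 0 0 0 0 2; 0 0 0 0 0 0 1.4; 0 0 0 0 0 0 1.1; 0 0 0 0 0 0 0.8; 0 0 0 0 0 0 0.5; 0 0 0 0 0 0 0.4; 0 0 0 0 0 0 0.4", squeeze=20)

```text
time_s: 10.62
tcp_pos: [0.501, 0.247, 0.1729]
ee_rot: [150.2, -0.1, 73.7]
wrist_force: [-2.6, 1.1, 0.6]
grip_width: 0.0079
```

```bash
python3 plan.py S .11 0 0 0; python3 -c "
from workcell import r;o=r.get_obs();print(o['ft_torque'])"
```

```text
t 10.62 tcp [0.501  0.247  0.1729] tgt [0.5018 0.2468 0.172 ] grip 0.0079 F [-2.6  1.1  0.6] j [ 20.   5. 117. -30.  37.  57.]
shift cm [ 0.09 -0.02 -0.09] rotvec [-0.003 -0.002 -0.002]
uS [-0.48   0.141  0.866] nS [ 0.831 -0.245  0.5  ] uV [-0.489  0.105  0.866] nV [ 0.847 -0.182  0.5  ]
[0.05778518 0.5317415  0.00947337]
```

Call:
send_rows(moves="0 0 0 0 0 0 0.4; 0 0 0 0 0 0 0.4; -0.24 0.07 0.43 0 0 0 0.4; -0.24 0.07 0.43 0 0 0 0.4; -0.48 0.14 0.87 0 0 0 0.4; 0 0 0 0 0 0 0.4", squeeze=45)

```text
time_s: 11.38
tcp_pos: [0.4911, 0.25, 0.1908]
ee_rot: [150.2, -0.2, 73.7]
wrist_force: [0.8, -0.4, -2.5]
grip_width: 0.0074
```

Call:
send_rows(moves="-0.48 0.14 0.87 0 0 0 0.4; -0.48 0.14 0.87 0 0 0 0.4; -0.72 0.21 1.3 0 0 0 0.4; -0.72 0.21 1.3 0 0 0 0.4; -0.72 0.21 1.3 0 0 0 0.4; -0.72 0.21 1.3 0 0 0 0.4; -0.72 0.21 1.3 0 0 0 0.4; 0 0 0 0 0 0 0.4")

```text
time_s: 12.38
tcp_pos: [0.4459, 0.2636, 0.2742]
ee_rot: [150.0, -0.2, 73.7]
wrist_force: [-0.2, -0.7, -3.9]
grip_width: 0.0076
```

```bash
python3 plan.py V .20 0.01 0 0; python3 - <<'E'
from workcell import imaging
import cv2
t=imaging.grab_frame("top"); cv2.imwrite("pics/top5.png",t[:,:,::-1])
a=t[120:220,80:204]; b=imaging.grab_frame("side")[180:280,150:274]
import numpy as np
cv2.imwrite("pics/p5.png",np.hstack([cv2.resize(a,(400,323),interpolation=2),cv2.resize(b,(400,323),interpolation=2)])[:,:,::-1])
E
```

```text
t 12.38 tcp [0.4459 0.2636 0.2742] tgt [ 0.4305 -0.1871  0.255 ] grip 0.0076 F [-0.2 -0.7 -3.9] j [ 25.  -9. 119. -25.  49.  54.]
shift cm [ -1.54 -45.07  -1.93] rotvec [-0.004  0.     0.072]
uS [-0.48   0.141  0.866] nS [ 0.831 -0.245  0.5  ] uV [-0.489  0.105  0.866] nV [ 0.847 -0.182  0.5  ]
```

View pics/p5.png

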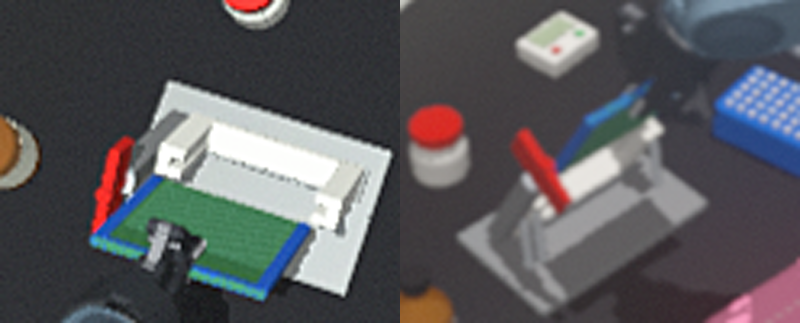

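The cassette is clear of the slots, with its corners at about (160,180), (308,230), (92,240) and (267,297) in the left panel. I'll measure where it sits in the hand.

```bash
cat > hand.py <<'E'
from h import *
import sys
def hand(obs):
    o=r.get_obs(); R=Ro.from_euler('xyz',o['ee_rot'],degrees=True).as_matrix(); p=o['tcp_pos']
    # tool: y=normal(+n), z=-u ; x = y cross z -> along stand y?  
    def X(s,n,y,q): # q: y offset, s offset (grasp at s=.11+q1), rot about normal
        c,si=np.cos(q[2]),np.sin(q[2]); yy,ss=q[0]+c*y-si*(s-.11),c*(s-.11)+si*y+q[1]
        return p+R@[sx*yy,n,.054-ss]
    sx=np.sign(R[1,0])
    f=lambda q:np.ravel([proj('top',X(s,n,y,q))[0]-uv for s,n,y,uv in obs])
    q=least_squares(f,[0,0,0]).x; print('y off mm, s off mm, rot',np.round(q*[1e3,1e3,1],3),'res',np.round(f(q),1)); return q
if __name__=='__main__':
    P=lambda a,b:np.array([80+a/3.226-.3,120+b/3.23-.3])
    hand([(0,.004,.07,P(160,178)),(0,.004,-.07,P(312,230)),(.13,-.004,.07,P(92,243)),(.13,-.004,-.07,P(266,299))])
E
python3 hand.py
```

```text
y off mm, s off mm, rot [-0.809 -2.57  -0.023] res [-0.5 -0.7  0.9 -0.7  0.2  0.3 -0.5  0.8]
```

Call:
send_rows(moves="0 -2 0 0 0 0.006 0.4; 0 -3.5 0 0 0 0.006 0.4; -0.2 -4.5 0 0 0 0.006 0.4; -0.2 -4.5 0 0 0 0.006 0.4; -0.2 -4.5 0 0 0 0.006 0.4; -0.2 -4.5 0 0 0 0.006 0.4; -0.2 -4.5 0 0 0 0.006 0.4; -0.2 -4.5 0 0 0 0.006 0.4")

```text
time_s: 13.48
tcp_pos: [0.4331, -0.0635, 0.2719]
ee_rot: [150.2, -0.1, 76.4]
wrist_force: [0.6, 1.2, -3.3]
grip_width: 0.0077
```

Call:
send_rows(moves="-0.2 -4.5 0 0 0 0.006 0.4; 0 -4 0 0 0 0.006 0.4; 0 -2.5 0 0 0 0.006 0.4; 0 -1.2 0 0 0 0.006 0.4; 0 -0.3 0 0 0 0 0.4; 0 0 0 0 0 0 0.4; 0 0 0 0 0 0 0.4")

```text
time_s: 14.35
tcp_pos: [0.4318, -0.1863, 0.2723]
ee_rot: [150.2, -0.1, 77.9]
wrist_force: [0.1, -0.1, -3.9]
grip_width: 0.0079
```

```bash
python3 plan.py V .16 0.008 0.001 0; python3 - <<'E'
from workcell import imaging
import cv2
t=imaging.grab_frame("top"); cv2.imwrite("pics/top6.png",t[:,:,::-1])
a=t[140:240,260:360]; b=imaging.grab_frame("side")[120:220,220:320]
import numpy as np
cv2.imwrite("pics/p6.png",np.hstack([cv2.resize(a,(400,400),interpolation=2),cv2.resize(b,(400,400),interpolation=2)])[:,:,::-1])
E
```

```text
t 14.35 tcp [ 0.4318 -0.1863  0.2723] tgt [ 0.4486 -0.19    0.2193] grip 0.0079 F [ 0.1 -0.1 -3.9] j [-43. -22. 129.  20.  48. -41.]
shift cm [ 1.68 -0.37 -5.3 ] rotvec [-0.003 -0.003 -0.   ]
uS [-0.48   0.141  0.866] nS [ 0.831 -0.245  0.5  ] uV [-0.489  0.105  0.866] nV [ 0.847 -0.182  0.5  ]
```

View pics/p6.png

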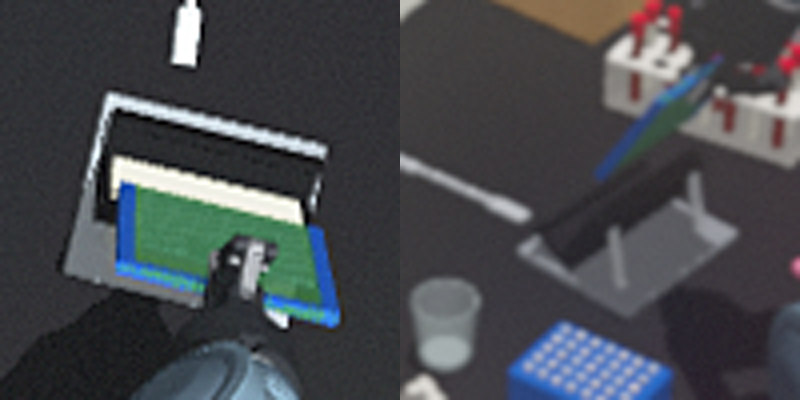

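```bash
python3 - <<'E'
from hand import *
P=lambda a,b:np.array([260+a/4-.4,140+b/4-.4])
hand([(0,.004,.07,P(121,183)),(0,.004,-.07,P(321,228)),(.13,-.004,.07,P(117,275)),(.13,-.004,-.07,P(335,326))])
E
```

```text
y off mm, s off mm, rot [-0.935 -0.09   0.012] res [-0.2 -0.4 -0.   0.2 -0.2 -0.1  0.4  0.2]
```

Call:
send_rows(moves="0.3 -0.1 -1 0 0 0 0.4; 0.4 -0.1 -1.3 -0.001 -0.001 0 0.4; 0.4 -0.1 -1.3 -0.001 -0.001 0 0.4; 0.4 -0.1 -1.2 -0.001 -0.001 0 0.4; 0.2 0 -0.5 0 0 0 0.4; 0 0 0 0 0 0 0.4")

```text
time_s: 15.2
tcp_pos: [0.4489, -0.1908, 0.2191]
ee_rot: [150.0, -0.0, 77.8]
wrist_force: [0.0, 0.0, -2.9]
grip_width: 0.0073
```

```bash
python3 plan.py V .122 0.008 0.001 0|head -2
```

```text
t 15.2 tcp [ 0.4489 -0.1908  0.2191] tgt [ 0.4672 -0.194   0.1864] grip 0.0073 F [ 0.   0.  -2.9] j [-42. -14. 130.  23.  40. -44.]
shift cm [ 1.83 -0.32 -3.26] rotvec [-0.     0.     0.001]
```

Call:
send_rows(moves="0.4 -0.1 -0.7 0 0 0 0.4; 0.5 -0.1 -0.9 0 0 0 0.4; 0.5 -0.1 -0.9 0 0 0 0.4; 0.4 0 -0.7 0 0 0 0.4; 0 0 0 0 0 0 0.4; 0 0 0 0 0 0 0.4")

```text
time_s: 15.95
tcp_pos: [0.467, -0.1939, 0.1877]
ee_rot: [149.9, 0.0, 77.8]
wrist_force: [-0.5, 0.7, -4.1]
grip_width: 0.0077
```

```bash
python3 plan.py V .110 0.008 0.001 0|head -2; python3 - <<'E'
from workcell import imaging
import cv2
t=imaging.grab_frame("top"); cv2.imwrite("pics/top7.png",t[:,:,::-1])
a=t[140:240,260:360]; b=imaging.grab_frame("side")[120:220,220:320]
import numpy as np
cv2.imwrite("pics/p7.png",np.hstack([cv2.resize(a,(400,400),interpolation=2),cv2.resize(b,(400,400),interpolation=2)])[:,:,::-1])
E
```

```text
t 15.95 tcp [ 0.467  -0.1939  0.1877] tgt [ 0.4731 -0.1953  0.176 ] grip 0.0077 F [-0.5  0.7 -4.1] j [-40.  -8. 128.  24.  35. -45.]
shift cm [ 0.61 -0.13 -1.16] rotvec [0.001 0.001 0.001]
```

Call:
send_rows(moves="0.1 -0.02 -0.17 0 0 0 0.4; 0.1 -0.02 -0.17 0 0 0 0.4; 0.1 -0.02 -0.17 0 0 0 0.4; 0.1 -0.02 -0.17 0 0 0 0.4; 0 0 0 0 0 0 0.4")

```text
time_s: 16.68
tcp_pos: [0.4709, -0.1946, 0.1806]
ee_rot: [150.0, 0.0, 77.8]
wrist_force: [0.1, 0.3, -4.6]
grip_width: 0.0076
```

Call:
send_rows(moves="0.05 -0.01 -0.09 0 0 0 0.4; 0.05 -0.01 -0.09 0 0 0 0.4; 0 0 0 0 0 0 0.4")

```text
time_s: 17.05
tcp_pos: [0.4718, -0.1949, 0.1789]
ee_rot: [150.0, 0.0, 77.8]
wrist_force: [0.3, -0.2, -3.0]
grip_width: 0.0071
```

Call:
send_rows(moves="0.05 -0.01 -0.09 0 0 0 0.4; 0 0 0 0 0 0 0.4")

```text
time_s: 17.3
tcp_pos: [0.4724, -0.195, 0.178]
ee_rot: [150.0, 0.0, 77.8]
wrist_force: [-0.1, -0.0, -3.9]
grip_width: 0.0074
```

Call:
send_rows(moves="0.05 -0.01 -0.09 0 0 0 0.4; 0 0 0 0 0 0 0.4")

```text
time_s: 17.55
tcp_pos: [0.4729, -0.1951, 0.1771]
ee_rot: [150.0, 0.0, 77.8]
wrist_force: [0.4, -0.4, -4.3]
grip_width: 0.0077
```

Call:
send_rows(moves="0.05 -0.01 -0.09 0 0 0 0.4; 0 0 0 0 0 0 0.4")

```text
time_s: 17.8
tcp_pos: [0.4735, -0.1951, 0.177]
ee_rot: [150.0, 0.0, 77.9]
wrist_force: [-8.2, 3.8, 6.5]
grip_width: 0.008
```

Ledge contact came at z = 0.177, as predicted (about 10 N). I'll ease up 1 mm and slide towards the lit face.

Call:
send_rows(moves="-0.05 0.01 0.1 0 0 0 0.4; -0.17 0.04 -0.1 0 0 0 0.4; -0.17 0.04 -0.1 0 0 0 0.4; -0.08 0.02 -0.05 0 0 0 0.4; 0 0 0 0 0 0 0.4")

```text
time_s: 18.42
tcp_pos: [0.4685, -0.1941, 0.1746]
ee_rot: [150.0, 0.0, 77.8]
wrist_force: [-0.1, 0.7, -3.6]
grip_width: 0.0077
```

Call:
send_rows(moves="-0.08 0.02 -0.05 0 0 0 0.4; 0 0 0 0 0 0 0.4")

```text
time_s: 18.68
tcp_pos: [0.4678, -0.1939, 0.1742]
ee_rot: [150.0, 0.0, 77.8]
wrist_force: [0.5, -0.4, -3.8]
grip_width: 0.0075
```

Call:
send_rows(moves="-0.08 0.02 -0.05 0 0 0 0.4; 0 0 0 0 0 0 0.4")

```text
time_s: 18.92
tcp_pos: [0.4671, -0.1937, 0.1739]
ee_rot: [149.9, 0.0, 77.8]
wrist_force: [0.8, 0.8, -3.8]
grip_width: 0.0074
```

Call:
send_rows(moves="-0.08 0.02 -0.05 0 0 0 0.4; 0 0 0 0 0 0 0.4")

```text
time_s: 19.18
tcp_pos: [0.4667, -0.1938, 0.1739]
ee_rot: [149.9, 0.0, 77.8]
wrist_force: [3.4, 1.2, -3.3]
grip_width: 0.0074
```

Call:
send_rows(moves="-0.08 0.02 -0.05 0 0 0 0.4; 0 0 0 0 0 0 0.4")

```text
time_s: 19.42
tcp_pos: [0.4664, -0.1938, 0.174]
ee_rot: [149.8, 0.0, 77.7]
wrist_force: [6.4, 0.2, -3.4]
grip_width: 0.0076
```

```bash
python3 plan.py V .110 0.0 0.001 0
```

```text
t 19.43 tcp [ 0.4664 -0.1938  0.174 ] tgt [ 0.4663 -0.1938  0.172 ] grip 0.0076 F [ 6.4  0.2 -3.4] j [-41.  -6. 129.  26.  33. -47.]
shift cm [-0.01  0.   -0.19] rotvec [0.002 0.004 0.002]
uS [-0.48   0.141  0.866] nS [ 0.831 -0.245  0.5  ] uV [-0.489  0.105  0.866] nV [ 0.847 -0.182  0.5  ]
```

Panel contact too (about 6 N, n ≈ 1 mm). I'll lower it back onto the ledge.

Call:
send_rows(moves="0.05 -0.01 -0.09 0 0 0 0.4; 0 0 0 0 0 0 0.4")

```text
time_s: 19.68
tcp_pos: [0.4669, -0.194, 0.1732]
ee_rot: [149.8, 0.1, 77.8]
wrist_force: [3.0, 1.8, 3.4]
grip_width: 0.0077
```

Call:
send_rows(moves="0.03 0 -0.05 0 0 0 0.4; 0 0 0 0 0 0 0.4")

```text
time_s: 19.92
tcp_pos: [0.467, -0.194, 0.1732]
ee_rot: [149.8, 0.1, 77.8]
wrist_force: [-6.9, 4.0, 12.7]
grip_width: 0.0075
```

Call:
send_rows(moves="-0.02 0 0.03 0 0 0 0.4; 0 0 0 0 0 0 0.8; 0 0 0 0 0 0 1; 0 0 0 0 0 0 1.3; 0 0 0 0 0 0 1.8; 0 0 0 0 0 0 2.5; 0 0 0 0 0 0 2.5", squeeze=20)

```text
time_s: 20.8
tcp_pos: [0.4658, -0.1932, 0.1713]
ee_rot: [150.0, 0.0, 77.8]
wrist_force: [-0.1, 0.5, -0.7]
grip_width: 0.025
```

```bash
python3 - <<'E'
from h import *
S,V=np.load('SV.npy')
# compare image edges with the predicted resting plate outline: blue strip mask corners
t=imaging.grab_frame("top"); cv2.imwrite("pics/top8.png",t[:,:,::-1])
h=cv2.cvtColor(t,cv2.COLOR_RGB2HSV); m=((h[...,0]>70)&(h[...,0]<125)&(h[...,1]>110)&(h[...,2]>60)).astype(np.uint8); m[:,:268]=0;m[:,360:]=0;m[:150]=0;m[230:]=0
hull=cv2.convexHull(np.argwhere(m)[:,::-1].astype(np.int32)).reshape(-1,2); print('seen',cv2.approxPolyDP(hull,3,True).reshape(-1,2).tolist())
print('pred',np.round(proj('top',W(V,[slot(*a) for a in((0,.004,.07),(0,.004,-.07),(.13,-.004,-.07),(.13,-.004,.07))])),1).tolist())
E
python3 plan.py V .16 .002 0 0
```

```text
seen [[338, 209], [288, 197], [289, 176], [336, 187]]
pred [[289.2, 176.9], [335.7, 188.2], [338.3, 209.9], [287.6, 197.7]]
t 20.85 tcp [ 0.4659 -0.1933  0.1714] tgt [ 0.4433 -0.1899  0.2163] grip 0.025 F [ 0.2 -1.  -0.1] j [-41.  -6. 129.  26.  33. -47.]
shift cm [-2.26  0.34  4.49] rotvec [0.    0.    0.001]
uS [-0.48   0.141  0.866] nS [ 0.831 -0.245  0.5  ] uV [-0.489  0.105  0.866] nV [ 0.847 -0.182  0.5  ]
```

The seen outline matches the predicted resting plate within 1 px. I'll retreat along the plate.

Call:
send_rows(moves="0 0 0 0 0 0 4; -0.25 0.05 0.43 0 0 0 4; -0.5 0.1 0.87 0 0 0 4; -0.75 0.16 1.3 0 0 0 4; -0.98 0.21 1.73 0 0 0 4; -0.98 0.21 1.73 0 0 0 4; -0.98 0.21 1.73 0 0 0 4; -0.98 0.21 1.73 0 0 0 4")

```text
time_s: 21.85
tcp_pos: [0.4113, -0.1817, 0.2681]
ee_rot: [149.9, 0.1, 77.8]
wrist_force: [0.7, 0.4, -0.1]
grip_width: 0.04
```

Call:
send_rows(moves="-0.25 0.05 1.7 0 0 0 4; 0 0 1.5 0 0 0 4; 0 0 1 0 0 0 4; 0 0 0 0 0 0 4; 0 0 0 0 0 0 4; 0 0 0 0 0 0 4")

```text
time_s: 22.6
tcp_pos: [0.4092, -0.1812, 0.308]
ee_rot: [150.0, -0.0, 77.8]
wrist_force: [0.4, -0.2, -0.1]
grip_width: 0.0398
```

```bash
python3 - <<'E'
from h import *
S,V=np.load('SV.npy')
def seen(hue,box,sat=110,val=60):
    h=cv2.cvtColor(t,cv2.COLOR_RGB2HSV); H=h[...,0]; m=(((H>hue[0])&(H<hue[1])) if hue[0]<hue[1] else ((H>hue[0])|(H<hue[1])))&(h[...,1]>sat)&(h[...,2]>val)
    k=np.zeros_like(m); x0,y0,x1,y1=box; k[y0:y1,x0:x1]=1; p=np.argwhere(m&k)[:,::-1].astype(np.int32)
    return cv2.approxPolyDP(cv2.convexHull(p),3,True).reshape(-1,2).tolist()
t=imaging.grab_frame("top"); print('plate top',seen((70,125),(268,150,360,230)))
t0=cv2.imread("pics/top0.png")[:,:,::-1]
d=(np.abs(t.astype(int)-t0).max(2)>60).astype(np.uint8); n,l,st,c=cv2.connectedComponentsWithStats(cv2.morphologyEx(d,cv2.MORPH_OPEN,np.ones((2,2)))); print('changed',[s.tolist() for s in st[1:] if s[4]>8])
print('clamp',seen((172,8),(90,150,125,200)))
for a in(1.25,1.57): print(a,np.round(proj('top',W(S,[slot(q,-np.sin(a)*l,.092+np.cos(a)*l) for l in(-.04,.04) for q in(.135,.17)])),1).tolist())
cv2.imwrite("pics/top9.png",t[:,:,::-1])
t=imaging.grab_frame("side"); print('plate side',seen((70,125),(230,120,310,215)))
print('pred side',np.round(proj('side',W(V,[slot(*a) for a in((0,0,.07),(0,0,-.07),(.13,0,-.07),(.13,0,.07))])),1).tolist())
o=r.get_obs(); print(o['time_s'],o['tcp_pos'],o['wrist_force'],o['qvel'])
E
```

```text
plate top [[338, 209], [288, 196], [289, 177], [336, 187]]
changed [[99, 163, 84, 33, 1407], [289, 178, 52, 42, 1137], [109, 184, 8, 10, 47], [290, 206, 12, 9, 79], [321, 219, 7, 6, 21], [261, 240, 107, 76, 3159], [258, 279, 11, 18, 132], [202, 282, 38, 49, 1264], [154, 284, 19, 19, 159], [238, 285, 19, 8, 84], [140, 300, 59, 58, 1413], [304, 309, 21, 15, 159], [272, 317, 62, 64, 2578], [242, 318, 21, 64, 1026], [99, 331, 71, 53, 1932], [207, 331, 30, 20, 364], [384, 342, 128, 42, 2803], [177, 353, 30, 22, 282], [185, 369, 15, 15, 114], [261, 374, 72, 10, 270], [337, 374, 46, 10, 209]]
clamp [[120, 162], [116, 186], [110, 193], [113, 166]]
1.25 [[123.5, 164.1], [118.5, 168.7], [109.9, 186.2], [104.7, 191.2]]
1.57 [[119.1, 161.9], [114.0, 166.5], [114.2, 188.3], [109.1, 193.4]]
plate side [[298, 149], [288, 213], [247, 214], [261, 178], [273, 164]]
pred side [[260.9, 181.3], [283.9, 165.6], [298.9, 148.4], [275.3, 164.2]]
22.7 [ 0.40924756 -0.18125515  0.30824606] [-0.32167082 -0.38068232 -1.0279724 ] [ 0.08370667 -0.11359089 -0.15891368  0.00458931 -0.08339501  0.11425187]
```

The plate's outline is unchanged, the clamp matches about 1.55 rad, and no bystander pixels changed. I'll hand in.

```bash
python3 -c "
from workcell import r; print(r.finish_job())"
```

```text
the job is handed in; nothing more can be done
None
```

The cassette is resting on the viewing stand's ledge, released, and the clamp is left open. I handed the job in at about 22.7 s of the 58 s allowed.

**What I did:**
- **Clamp:** I gripped the red clamp on its axis and turned it from about 0.1 to about 1.55 rad.
- **Cassette:** I lifted it by its top edge along the slots until it was clear, with wrist forces of only a few newtons, and carried it across.
- **Placing:** I lowered it until it touched the ledge, slid it back until it touched the light panel, and set it down again. The highest wrist force was about 15 N. Then I let go and backed away along the plate.

**Last checks:**
- **Cassette position:** In the top view its outline lies within about 2 px of the predicted rest pose. One px is about 2.5 mm.
- **Cassette in the side view:** Both top corners and the +y bottom corner are within about 3 px, and most of that is vertical at the bottom corner. The -y bottom corner could not be checked, because the blue tip box got into the colour mask.
- **Clamp:** It fits 1.55 rad and is clearly past 1.25.
- **Bystanders:** The before/after top picture shows changes only at the two stands and at the arm and its shadow.
- **Robot:** The gripper was free of everything, with wrist force about 1 N.

The limit of 12 viewed pictures was reached just before the final lowering. From there I worked from wrist force and measured image outlines, so I did not look at the final placement directly. No check failed.

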